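# Uncouple the blow nozzle from the counter's air post and stow it in the nozzle rack

### The job

Take the blow nozzle off the air post: turn the coupling's fluted sleeve clockwise (seen from above) while feeling for the place where it can be pushed down over its lock pins, push it fully down so that the nozzle springs up, and let the sleeve snap back up. Then draw the freed nozzle straight out and stand it fully home in the empty hole of the nozzle rack, outlet up. Be gentle: do not force the sleeve against the pins, yank the nozzle or ram it, and leave the other nozzles and the things on the counter alone.

Things in the scene. Friction and masses are not known exactly. Their poses are not given: they have to be found in the camera images.
- air_post: The air post: aluminium block 46 mm square with a shut-off lever, on a dark round foot plate 86 mm across, fixed to the counter, with an upright quick coupling on top. Origin on the coupling's axis at the counter top, z up. A nozzle in the coupling is locked by jaws until the sleeve is pushed down (it lets go at 6 to 7 mm); pulling or levering a nozzle in it with over 45 N damages it.
- coupling_axis (a point): Fixed point on the coupling's upright axis, 100 mm above the counter, level with the top of the sleeve when the sleeve is up; z up. Block, nut and lever all lie more than 40 mm below it. To the right of the post, between it and the arm's start, a green counter scale stands with its tray (0.3 m wide, centred near x 0.44, y -0.04) 0.20 m up: pass over it.
- sleeve_place (a point): Fixed point on the axis, 10 mm below the top of the sleeve at rest. The sleeve is a fluted steel ring 34.6 mm across and 26 mm tall, gripped across the flutes, the fingers reaching down on either side of the nozzle (which at first stands 22 mm above the sleeve, when sprung up 32 mm above its rest height). Below the sleeve 15 mm are free down to the nut, which is narrower than it.
- sleeve (a joint): How far the sleeve is pushed down, m: 0 = up, where a spring holds it; 0.009 = fully down. Spring about 4 N up, 10 N down. Off its slots the sleeve stops hard after 0.5 mm; over them it yields softly down to the full stop at 9 mm. It turns easily about its axis (joint not measured) and stays where it is turned; let go, it snaps up by itself.
- lock_pins: Two 4 mm lock pins inside the sleeve, hidden; origin as air_post. A ledge in the sleeve has two opposite slots, also hidden, that pass the pins when within 4 degrees of them. At the start the slots stand 20 to 66 degrees anticlockwise (seen from above) of the pins: turn the sleeve clockwise by that unknown angle. Over 40 N on the pins (pushing or twisting) bends them.
- nozzle: Short brass blow nozzle standing in the coupling, 52.5 mm long, about 90 g; origin at the centre of its lower end, z towards the outlet. Going up: tip 8 mm across to 7 mm, cone, collar 16 mm across to 13.5, groove 9 mm to 19.5, shank 16 mm to 31.5 (shoulder), knurled body 22 mm across to 46.5 (grip here), cone to a 9 mm outlet.
- nozzle_shoulder (a point): Point on the nozzle's axis at its shoulder, 31.5 mm above its lower end. Locked, the shoulder is 1 mm above the top of the sleeve. When the sleeve is pushed fully down, a spring valve lifts the nozzle by 10 mm, clear of the jaws; it stays up there, loose in its 18 mm bore, also after the sleeve has snapped back, and can be drawn straight out.
- free_hole (a point): Centre of the mouth of the empty hole in the rack's top, 46 mm above the counter; z up. The hole is 19 mm wide with a small chamfer, 40 mm deep. A nozzle is home when its shoulder lies on the rack's top, its origin 31.5 mm below this point.
- rack: Nozzle rack: aluminium block 50 x 168 x 46 mm on a thin dark foot plate (62 x 180 mm), fixed to the counter; origin under its centre, y along its row of three holes 52 mm apart; the empty one is at y = -52 mm, the others hold nozzles. Ramming or dropping the nozzle on it with over 40 N is too rough.
- fan_nozzle: Brass nozzle with a flat fan outlet, 76 mm long, standing in the rack's middle hole, its top 45 mm above the rack; origin at its lower end. Leave alone.
- needle_nozzle: Brass nozzle with a long thin outlet, 92 mm long, standing in the rack's far end hole; origin at its lower end. Leave alone.
- rubber_stamp: Rubber stamp with a dark knob, 25 x 54 x 73 mm, standing on the counter nearer the robot; origin under its centre. Leave alone.
- button_jar: Small clear jar of buttons with a brown lid, 56 mm across, 79 mm tall, standing on the counter behind the air post; origin under its centre. Leave alone.

How it is judged:
On the way, in this order (a step that is already met when the one before it is completed fails the run):
1. the sleeve is pushed down over its pins and the nozzle has sprung up out of the jaws (value of joint sleeve above 0.006 m and z of nozzle in the frame of coupling_axis above -0.0235 m), for 0.05 s.
2. the sleeve has snapped back up and the nozzle has been drawn out of the coupling (value of joint sleeve below 0.002 m and z of nozzle in the frame of coupling_axis above 0.01 m), for 0.1 s.
At the end, for the whole second after the job is handed in: The nozzle stands upright in the rack's empty hole, outlet up, within 4 mm of the hole's axis, tilted less than 7 degrees, its shoulder within 3 mm of the rack's top, at rest; the coupling's sleeve is up again (within 2 mm) (horizontal distance between nozzle and free_hole below 0.004 m and z of nozzle in the frame of free_hole below -0.0285 m and angle between nozzle's own z axis and vertical below 0.12 rad and linear speed of nozzle below 0.02 m/s and value of joint sleeve below 0.002 m); the robot touches nothing.
It fails at once if the sleeve is forced against its lock pins (over 40 N) (contact force between lock_pins and anything else above 40 N).
It fails at once if the nozzle is yanked or levered in the coupling (over 45 N) (contact force between nozzle and air_post above 45 N).
It fails at once if the nozzle is rammed or dropped onto the rack (over 40 N) (contact force between nozzle and rack above 40 N).
It fails at once if another nozzle or a bystander is disturbed (distance of any of fan_nozzle, needle_nozzle from where it was at the start of the episode above 0.02 m or distance of any of rubber_stamp, button_jar from where it was at the start of the episode above 0.03 m).
It also fails if it takes over 58 s, if anything falls off the work surface, if the arm or the gripper's body presses on something with over 40 N, if the wrist force passes 120 N, or if a joint passes its speed limit or range.

### The arm

A 6-joint arm with a two-finger parallel gripper is mounted at the origin on the work surface; the furniture and walls round the work are solid. World frame = base frame: x ahead of the robot, y to its left, z up, the work surface at z = 0. Lengths are in m, angles in rad, forces in N, time in s.
With the tool pointing down it reaches from about 0.4 to 0.825 m from the base axis. Payload 7 kg.
Tool frame: the origin (TCP) lies midway between the tips of the shut fingers; the grasp point (between the pads) lies 19 mm behind it (grasp_offset is the distance from the TCP to the grasp point, in m); z points along the fingers, y is the line along which they close (so a half turn about z gives the same grasp; the last joint's range is limited). The gripper opens to 85 mm and grips with 20 to 120 N. Pads are 22 mm wide; open, the fingers measure 114 mm over their backs; the gripper's body (76 mm by 85 mm) begins 54 mm behind the grasp point. The pads swing forward as they close: fully open they stand 13 mm farther back than shut.
Start: joints at [-0.911, 0.359, 0.012, 0, -1.224, -0.288], TCP at [0.245, -0.629, 0.231] pointing down, gripper open.
Joint ranges: [-3.07, 3.07], [-1.43, 2.12], [-1.02, 1.25], [-3.03, 1.67], [-3.05, -0], [-3.03, 3.03]. Speed limits (rad/s): [2.39, 2.39, 3.01, 3.14, 3.14, 3.14].

### API

Orientations are given as a unit quaternion [x, y, z, w].
In Python, from bench import state, get_image, camera_model, sign_off, grasp_offset gives the robot as it stands.
- The arm moves only by the tool arm_command, never from a script. Its argument "commands" is a list of rows, each a list of 7 numbers: the shift along the tool's x, y, z in mm, then the turn, a rotation vector about the tool's x, y, z in degrees, then the opening in per cent of the stroke, from 0 (shut) to 100 (fully open). A call has 1 to 20 rows; each row shifts and turns the commanded pose from where the row before left it, along the tool's axes as they then stand; what a row does not reach is not made up. A row lasts 1/12 s, in which the tool goes at most 41.7 mm and 7.16 degrees, less where a joint would pass 70% of its speed; a pose out of reach is approached as far as the arm can. A call is refused whole if a number of a shift passes 41.7 or a number of a turn 7.16, either way. A call with a gripper value outside its range is refused whole. The fingers move at their own pace and stop on an object; "force" is the grip in N (left out, the last holds). Time passes only in rows, so rows that do not move let the fingers close. It gives the time, the measured TCP pose, the force, the opening and the grip force at its end, in the units of the state.
- state(): the state, without advancing time (a new reading comes with each control period).
- get_image(name): name is "scene" or "side" or "wrist"; returns the picture (400x640x3 uint8, red, green, blue); there is no depth.
- camera_model(name): a dict with "fx", "fy", "cx", "cy" (pixels), "k1" (the pictures are not rectified: a ray, as slopes to the right and down, at radius r is drawn at 1 + k1 r^2 times it, then the intrinsics apply), "R" (3x3) and "t" (3): a world point X has camera coordinates R X + t; the wrist camera has in their place "mount" (4x4, takes a point from camera to tool coordinates, whose origin is the TCP and whose axes are the flange's). Camera axes: x right, y down, z forward; pixel columns grow to the right and rows downward; lengths in m; the calibration is good to about 2 mm. A picture is of the moment at which its call begins: read the wrist's pose just before it. camera_model takes no time and is no camera call.
- sign_off(): hands the job in; it is judged then, once.
The state is a dict: "time_s": time; "joints": joint angles; "qd": joint speeds; "joint_torque": joint torques, N m; "tcp_pos": TCP position; "tool_rot": TCP orientation; "wrist_force": force on the tool from outside, world axes, zero at the start; "moment": the same for the moment, N m; "gripper_width": opening from 0.0 (shut) to 1.0 (fully open); "grasp_force": force on a finger pad.
Only numpy, scipy, OpenCV 4.12 (cv2) and the standard library are available. Lean on these libraries where they do the work, as an engineer would, in place of code of your own. Each camera call takes 0.05 s, during which the arm holds its last target. There are 200 camera calls.

## Working session

There is one attempt and no reset: what is moved stays moved. The work goes in short steps, Python scripts to look and compute and a tool call to move; the robot and the scene stay as the last step left them, time stands still between calls to the robot, and variables do not carry over. Pictures are saved under pics/ and viewed, at most 10 in all, crops included, and the job is handed in when it is done.

Besides the shell and the picture viewer there is one more tool, called after "Call:" by a JSON object that holds its "api" and its "payload", one argument or row to a line. arm_command: Moves the arm, as the interface text tells. Its arguments: {"type":"object","properties":{"commands":{"type":"array","items":{"type":"array","items":{"type":"number"}}},"force":{"type":"number"}},"required":["commands"]}

```bash
ls; mkdir -p pics; python3 - <<'E'
from bench import *
import cv2,numpy as np
print(state(),grasp_offset)
for n in("scene","side","wrist"):
    m=camera_model(n);print(n,{k:np.round(v,4).tolist() for k,v in m.items()})
    im=get_image(n)[:,:,::-1]
    cv2.imwrite(f"pics/{n}0.png",im)
a=cv2.imread("pics/scene0.png");b=cv2.imread("pics/side0.png")
E
```

```text
pics
{'time_s': 0.0, 'joints': array([-9.10880223e-01,  3.59392898e-01,  1.10289367e-02, -3.66538487e-04,
       -1.22407127e+00, -2.88084986e-01]), 'qd': array([ 0.0014675 , -0.00162277, -0.00230287, -0.00132603, -0.00128828,
       -0.00235406]), 'joint_torque': array([-7.52107353e-04, -5.83322918e+01,  2.93405807e+01,  6.93660289e+00,
       -6.12565025e-03, -7.37418276e-06]), 'tcp_pos': array([ 0.24503308, -0.62842798,  0.2303438 ]), 'tool_rot': array([-1.84784983e-01,  9.82778616e-01,  8.07758906e-04, -2.20724137e-04]), 'wrist_force': array([-0.29508592, -0.06180566, -0.32959273]), 'moment': array([-0.05235682, -0.0134322 , -0.02185186]), 'grasp_force': 0.0, 'gripper_width': 1.0028633280211905} 0.0187
scene {'fx': 393.5024, 'fy': 393.5024, 'cx': 316.3909, 'cy': 192.9394, 'k1': -0.0293, 'R': [[0.7852, 0.6192, -0.0125], [0.4501, -0.5844, -0.6752], [-0.4254, 0.5245, -0.7375]], 't': [-0.5791, 0.0325, 0.9459]}
side {'fx': 495.467, 'fy': 495.467, 'cx': 314.8559, 'cy': 205.897, 'k1': -0.1301, 'R': [[0.5878, 0.809, 0.0098], [0.5177, -0.3668, -0.7729], [-0.6217, 0.4594, -0.6344]], 't': [-0.5319, -0.0467, 1.1765]}
wrist {'fx': 303.5326, 'fy': 303.5326, 'cx': 323.3863, 'cy': 198.623, 'k1': -0.0441, 'mount': [[0.0006, -0.9634, -0.2682, 0.0682], [1.0, 0.0006, -0.0002, -0.001], [0.0004, -0.2682, 0.9634, -0.1436], [0.0, 0.0, 0.0, 1.0]]}
```

View pics/scene0.png

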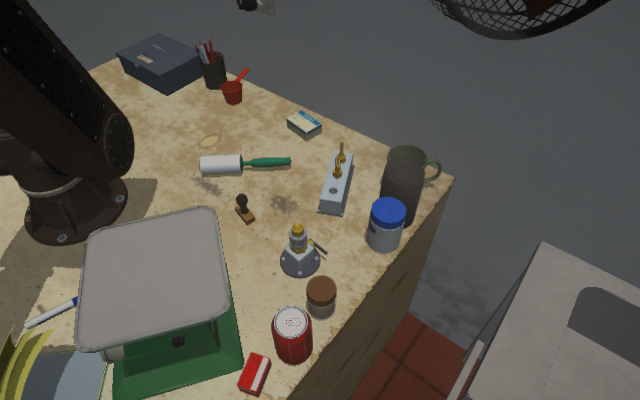

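View pics/side0.png

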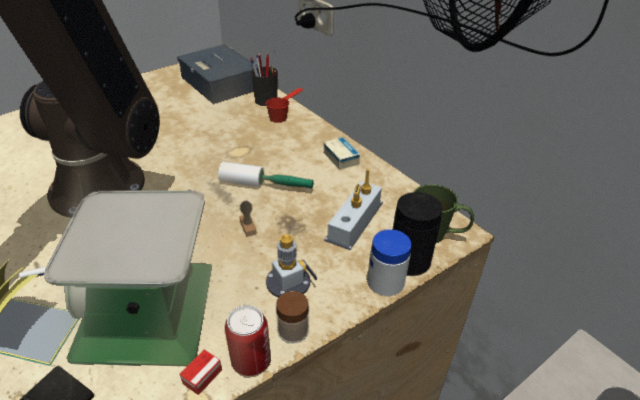

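Scene: post nozzle top near (298,230), empty hole near (333,190). Side: nozzle near (287,240), hole near (346,218). I'll zoom in to get better pixels.

```bash
cat > h.py <<'E'
from bench import *
import numpy as np,cv2
from scipy.spatial.transform import Rotation as Ro
def cam(n,s=None):
    m=camera_model(n)
    if n!="wrist": return m,np.array(m["R"]),np.array(m["t"])
    M=np.array(m["mount"]);s=s or state();Rt=Ro.from_quat(s["tool_rot"]).as_matrix()
    Rw=Rt@M[:3,:3];c=Rt@M[:3,3]+s["tcp_pos"]
    return m,Rw.T,-Rw.T@c
def ray(n,p,s=None):
    m,R,t=cam(n,s);K=np.array([[m["fx"],0,m["cx"]],[0,m["fy"],m["cy"]],[0,0,1.]])
    u=cv2.undistortPoints(np.array([[p]],float),K,np.array([m["k1"],0,0,0.]))[0,0]
    d=R.T@np.r_[u,1];return -R.T@t,d/np.linalg.norm(d)
def plane(n,p,z,s=None):
    c,d=ray(n,p,s);return c+d*(z-c[2])/d[2]
def proj(n,X,s=None):
    m,R,t=cam(n,s);K=np.array([[m["fx"],0,m["cx"]],[0,m["fy"],m["cy"]],[0,0,1.]])
    return cv2.projectPoints(np.array([X],float),cv2.Rodrigues(R)[0],t,K,np.array([m["k1"],0,0,0.]))[0][0,0]
def tri(rs):
    A=np.zeros((3,3));b=np.zeros(3)
    for c,d in rs: P=np.eye(3)-np.outer(d,d);A+=P;b+=P@c
    return np.linalg.solve(A,b)
E
python3 - <<'E'
from h import *
a=cv2.imread("pics/scene0.png")[140:290,260:390];b=cv2.imread("pics/side0.png")[165:315,255:385]
cv2.imwrite("pics/z0.png",cv2.resize(np.hstack([a,b]),(780,450),interpolation=cv2.INTER_CUBIC))
E
```

```text
(no output)
```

View pics/z0.png

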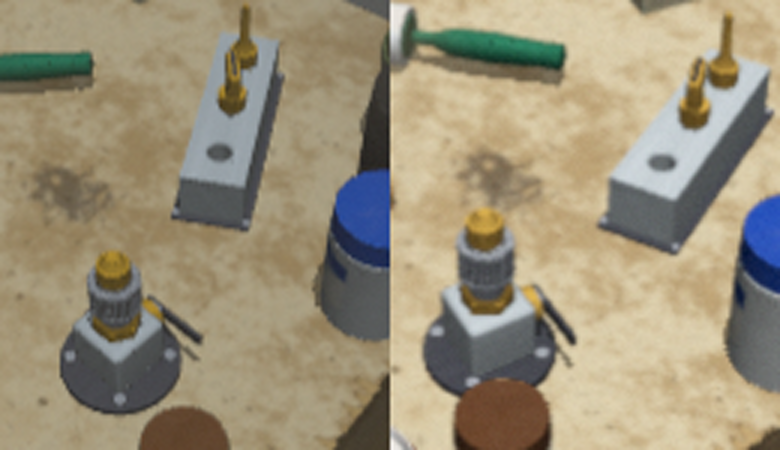

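The crop shows the nozzle outlet at scene (297.7,226) and side (287.3,236.3). The empty hole is at scene (333,190.7) and side (345.7,219). The other two nozzles stand further along the rack.

```bash
python3 - <<'E'
from h import *
for a,b,z in [((297.7,226),(287.3,236.3),.122),((333,190.7),(345.7,219),.046)]:
    print(plane("scene",a,z),plane("side",b,z),tri([ray("scene",a),ray("side",b)]))
# rack direction: middle-nozzle base approx scene(232,110), needle (243,62); corners
for n,ps in(("scene",[(180,178),(220,36)]),("side",[(610-390,178),(716-390,58)])):
    o=(260,140) if n=="scene" else (255,165)
    P=[plane(n,(p[0]/3+o[0],p[1]/3+o[1]),.046) for p in ps];print(P,np.degrees(np.arctan2(*(P[1]-P[0])[1::-1])))
print(Ro.from_quat(state()["tool_rot"]).as_matrix().round(3))
E
```

```text
[0.52637885 0.21317854 0.122     ] [0.52674805 0.21349915 0.122     ] [0.52568979 0.21403439 0.12077476]
[0.48408853 0.38421728 0.046     ] [0.48354218 0.38445435 0.046     ] [0.48482516 0.3832581  0.04741881]
[array([0.4766806, 0.3449245, 0.046    ]), array([0.40493842, 0.49212662, 0.046     ])] 115.98330285893236
[array([0.47598005, 0.34512354, 0.046     ]), array([0.41379941, 0.49248335, 0.046     ])] 112.87802789405671
[[-0.932 -0.363 -0.001]
 [-0.363  0.932  0.001]
 [ 0.     0.001 -1.   ]]
```

Call:
{"api": "arm_command", "payload": {
  "commands": [
    [0,0,-25,0,0,0,100],
    [0,0,-25,0,0,0,100],
    [0,0,-25,0,0,0,100],
    [0,0,-25,0,0,0,100],
    [-10,12,0,0,0,0,100],
    [-19,23,0,0,0,0,100],
    [-19,23,0,0,0,0,100],
    [-19,23,0,0,0,0,100],
    [-19,23,0,0,0,0,100],
    [-19,23,0,0,0,0,100],
    [-19,23,0,0,0,0,100],
    [-19,23,0,0,0,0,100],
    [-19,23,0,0,0,0,100],
    [-19,23,0,0,0,0,100],
    [-19,23,0,0,0,0,100],
    [-19,23,0,0,0,0,100],
    [-19,23,0,0,0,0,100],
    [-19,23,0,0,0,0,100],
    [-19,23,0,0,0,0,100],
    [-19,23,0,0,0,0,100]
  ]
}}

```text
time_s: 1.82
tcp_pos: [0.3903, -0.1876, 0.3313]
tool_rot: [-0.185, 0.983, 0.0, 0.0]
wrist_force: [0.2, -0.3, -0.3]
gripper_width: 1.001
grasp_force: 0.0
```

```bash
python3 - <<'E'
from h import *
s=state();R=Ro.from_quat(s["tool_rot"]).as_matrix();print(s["tcp_pos"],s["joints"],R.round(3))
print(1e3*R.T@(np.array([.5265,.2133,.22])-s["tcp_pos"]))
print("jar",plane("scene",(321,283),.079),"fan",tri([ray("scene",(500,38)),ray("side",(480,48))]),"stamp",plane("scene",(243,200),.073),"blue",tri([ray("scene",(387,213)),ray("side",(391,246))]))
E
```

```text
[ 0.39028562 -0.18764227  0.33132664] [ 1.05374224e-02 -1.10211860e-01 -3.10193560e-01 -1.52020672e-04
 -1.37054334e+00 -1.20955993e+00] [[-0.932 -0.363  0.   ]
 [-0.363  0.932  0.   ]
 [-0.     0.    -1.   ]]
[-272.51464896  324.07265561  111.42424699]
jar [0.62026929 0.16377166 0.079     ] fan [0.73762122 0.35235394 0.50195794] stamp [0.35997715 0.22230365 0.073     ] blue [0.63496235 0.36317587 0.09842775]
```

Call:
{"api": "arm_command", "payload": {
  "commands": [
    [-19.5,23.1,0,0,0,0,100],
    [-19.5,23.1,0,0,0,0,100],
    [-19.5,23.1,0,0,0,0,100],
    [-19.5,23.1,0,0,0,0,100],
    [-19.5,23.1,0,0,0,0,100],
    [-19.5,23.1,0,0,0,0,100],
    [-19.5,23.1,0,0,0,0,100],
    [-19.5,23.1,0,0,0,0,100],
    [-19.5,23.1,0,0,0,0,100],
    [-19.5,23.1,0,0,0,0,100],
    [-19.5,23.1,0,0,0,0,100],
    [-19.5,23.1,0,0,0,0,100],
    [-19.5,23.1,0,0,0,0,100],
    [-19.5,23.1,20,0,0,-6,100],
    [0,0,20,0,0,-6,100],
    [0,0,20,0,0,-6,100],
    [0,0,20,0,0,-6,100],
    [0,0,20,0,0,-6,100],
    [0,0,0,0,0,0,100],
    [0,0,0,0,0,0,100]
  ]
}}

```text
time_s: 3.48
tcp_pos: [0.5268, 0.211, 0.2307]
tool_rot: [-0.431, 0.902, -0.0, -0.001]
wrist_force: [0.1, -0.1, 1.0]
gripper_width: 0.999
grasp_force: 0.0
```

```bash
python3 - <<'E'
from h import *
s=state();im=get_image("wrist")[:,:,::-1];cv2.imwrite("pics/w1.png",im)
print(s["tcp_pos"],s["joints"],s["wrist_force"])
for X in([.5265,.2133,.122],[.5265,.2133,.1],[.4838,.3843,.046]):print(proj("wrist",X,s))
for p in((225,210),(243,290),(230,295)):print(plane("scene",p,.2))
E
```

```text
[0.52681062 0.21098428 0.23071602] [ 7.25813431e-01  1.84572742e-01 -2.28727371e-01  1.74379751e-04
 -1.15994825e+00 -1.40443258e+00] [ 0.09497262 -0.12624534  0.95768352]
[326.18179801 198.96328092]
[325.97980779 192.67535246]
[441.66484121 267.04691736]
[0.44771388 0.11960216 0.2       ]
[0.5806565  0.03145944 0.2       ]
[0.57161086 0.01426385 0.2       ]
```

View pics/w1.png

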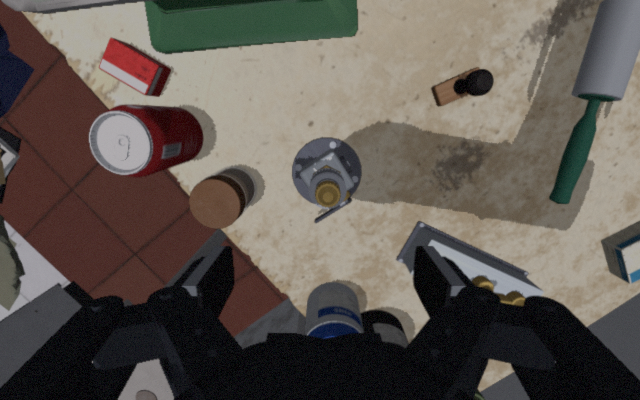

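The wrist view shows the brass outlet at about (327,194), between the jar (left) and the rack (lower right). Next I'll measure the outlet's centre.

```bash
python3 - <<'E'
from h import *
s=state();im=cv2.imread("pics/w1.png")
h=cv2.cvtColor(im,cv2.COLOR_BGR2HSV);m=cv2.inRange(h,(12,110,60),(32,255,255));m[:165]=0;m[225:]=0;m[:,:295]=0;m[:,355:]=0
n,l,st,ce=cv2.connectedComponentsWithStats(m);print(st,ce)
i=1+st[1:,4].argmax();p=ce[i]
for z in(.122,.116,.11):print(z,plane("wrist",p,z,s))
cv2.imwrite("pics/z1.png",cv2.resize(im[150:240,285:375],(720,720)[:2],interpolation=cv2.INTER_CUBIC)[:600])
E
```

```text
[[     0      0    640    400 255500]
 [   325    166      3      2      3]
 [   316    181     24     26    477]
 [   345    191      5      9     20]] [[319.48299413 199.5120274 ]
 [326.         166.33333333]
 [327.40880503 193.45492662]
 [347.15       195.        ]]
0.122 [0.52375695 0.21094903 0.122     ]
0.116 [0.52467616 0.21221007 0.116     ]
0.11 [0.52559536 0.21347112 0.11      ]
```

View pics/z1.png

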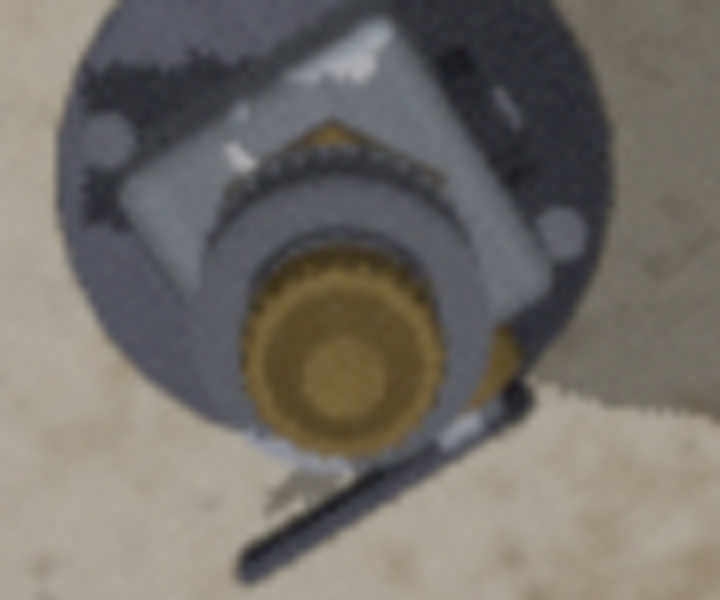

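The zoomed outlet disc is centred at (327.9,196.5) and the sleeve ring is clearly visible around it. Averaging all views puts the axis at about (0.525, 0.213), so I'll go down around the sleeve.

Call:
{"api": "arm_command", "payload": {
  "commands": [
    [-0.5,2.5,10,0,0,0,100],
    [0,0,20,0,0,0,100],
    [0,0,20,0,0,0,100],
    [0,0,20,0,0,0,100],
    [0,0,20,0,0,0,100],
    [0,0,20,0,0,0,100],
    [0,0,15,0,0,0,100],
    [0,0,12,0,0,0,100],
    [0,0,12,0,0,0,100],
    [0,0,9,0,0,0,100],
    [0,0,0,0,0,0,100],
    [0,0,0,0,0,0,100]
  ],
  "force": 20
}}

```text
time_s: 4.53
tcp_pos: [0.5258, 0.2135, 0.0736]
tool_rot: [-0.433, 0.902, -0.0, 0.0]
wrist_force: [-0.0, 0.4, 0.2]
gripper_width: 1.0
grasp_force: 0.0
```

Call:
{"api": "arm_command", "payload": {
  "commands": [
    [0,0,0,0,0,0,60],
    [0,0,0,0,0,0,55],
    [0,0,0,0,0,0,50],
    [0,0,0,0,0,0,45],
    [0,0,0,0,0,0,42],
    [0,0,0,0,0,0,38],
    [0,0,0,0,0,0,34],
    [0,0,0,0,0,0,30],
    [0,0,0,0,0,0,25],
    [0,0,0,0,0,0,20],
    [0,0,0,0,0,0,20],
    [0,0,0,0,0,0,20]
  ]
}}

```text
time_s: 5.53
tcp_pos: [0.5251, 0.214, 0.0737]
tool_rot: [-0.433, 0.901, 0.0, 0.0]
wrist_force: [-5.1, 3.5, 4.2]
gripper_width: 0.394
grasp_force: 19.5
```

Call:
{"api": "arm_command", "payload": {
  "commands": [
    [0,0.8,0,0,0,0,20],
    [0,0,0,0,0,5,20],
    [0,0,0,0,0,5,20],
    [0,0,0,0,0,5,20],
    [0,0,0,0,0,4,20],
    [0,0,0,0,0,0,20],
    [0,0,0,0,0,0,20]
  ]
}}

```text
time_s: 6.12
tcp_pos: [0.5252, 0.2139, 0.0737]
tool_rot: [-0.279, 0.96, 0.0, 0.0]
wrist_force: [-1.1, -0.3, 4.0]
gripper_width: 0.39
grasp_force: 19.7
```

Call:
{"api": "arm_command", "payload": {
  "commands": [
    [0,0,0.5,0,0,0,20],
    [0,0,0.5,0,0,0,20],
    [0,0,0,0,0,0,20],
    [0,0,0,0,0,0,20]
  ]
}}

```text
time_s: 6.45
tcp_pos: [0.5252, 0.214, 0.0731]
tool_rot: [-0.279, 0.96, -0.0, 0.0]
wrist_force: [-2.8, 0.1, 10.0]
gripper_width: 0.39
grasp_force: 20.2
```

Call:
{"api": "arm_command", "payload": {
  "commands": [
    [0,0,0.7,0,0,0,20],
    [0,0,0,0,0,0,20],
    [0,0,0,0,0,0,20]
  ]
}}

```text
time_s: 6.7
tcp_pos: [0.5253, 0.214, 0.0729]
tool_rot: [-0.28, 0.96, 0.0, 0.001]
wrist_force: [-4.8, -1.1, 13.8]
gripper_width: 0.394
grasp_force: 20.6
```

Call:
{"api": "arm_command", "payload": {
  "commands": [
    [0,0,0,0,0,5,20],
    [0,0,0,0,0,0,20],
    [0,0,0,0,0,0,20]
  ]
}}

```text
time_s: 6.95
tcp_pos: [0.5254, 0.2139, 0.0729]
tool_rot: [-0.237, 0.972, 0.0, 0.001]
wrist_force: [-3.8, -1.0, 14.2]
gripper_width: 0.389
grasp_force: 20.5
```

Call:
{"api": "arm_command", "payload": {
  "commands": [
    [0,0,0,0,0,5,20],
    [0,0,0,0,0,0,20],
    [0,0,0,0,0,0,20]
  ]
}}

```text
time_s: 7.2
tcp_pos: [0.5253, 0.2138, 0.0729]
tool_rot: [-0.194, 0.981, -0.0, 0.001]
wrist_force: [-5.1, -2.2, 12.7]
gripper_width: 0.394
grasp_force: 20.5
```

Call:
{"api": "arm_command", "payload": {
  "commands": [
    [0,0,0,0,0,5,20],
    [0,0,0,0,0,0,20],
    [0,0,0,0,0,0,20]
  ]
}}

```text
time_s: 7.45
tcp_pos: [0.5254, 0.2138, 0.0729]
tool_rot: [-0.151, 0.988, -0.0, 0.001]
wrist_force: [-3.0, -2.1, 14.6]
gripper_width: 0.39
grasp_force: 20.5
```

Call:
{"api": "arm_command", "payload": {
  "commands": [
    [0,0,0,0,0,5,20],
    [0,0,0,0,0,0,20],
    [0,0,0,0,0,0,20]
  ]
}}

```text
time_s: 7.7
tcp_pos: [0.5254, 0.2137, 0.0729]
tool_rot: [-0.108, 0.994, -0.0, 0.001]
wrist_force: [-3.2, -2.1, 13.8]
gripper_width: 0.389
grasp_force: 20.5
```

Call:
{"api": "arm_command", "payload": {
  "commands": [
    [0,0,0,0,0,5,20],
    [0,0,0,0,0,0,20],
    [0,0,0,0,0,0,20]
  ]
}}

```text
time_s: 7.95
tcp_pos: [0.5254, 0.2136, 0.0729]
tool_rot: [-0.065, 0.998, -0.0, 0.001]
wrist_force: [-3.7, -2.5, 13.4]
gripper_width: 0.391
grasp_force: 20.5
```

Call:
{"api": "arm_command", "payload": {
  "commands": [
    [0,0,0,0,0,5,20],
    [0,0,0,0,0,0,20],
    [0,0,0,0,0,0,20]
  ]
}}

```text
time_s: 8.2
tcp_pos: [0.5254, 0.2135, 0.0727]
tool_rot: [-0.021, 1.0, -0.0, 0.0]
wrist_force: [-3.4, -3.2, 11.9]
gripper_width: 0.395
grasp_force: 20.4
```

Call:
{"api": "arm_command", "payload": {
  "commands": [
    [0,0,0,0,0,2,20],
    [0,0,0,0,0,0,20],
    [0,0,0,0,0,0,20]
  ]
}}

```text
time_s: 8.45
tcp_pos: [0.5254, 0.2135, 0.0727]
tool_rot: [-0.004, 1.0, -0.0, 0.0]
wrist_force: [-2.6, -3.2, 12.2]
gripper_width: 0.393
grasp_force: 20.3
```

Call:
{"api": "arm_command", "payload": {
  "commands": [
    [0,0,1,0,0,0,20],
    [0,0,0,0,0,0,20],
    [0,0,0,0,0,0,20]
  ]
}}

```text
time_s: 8.7
tcp_pos: [0.5254, 0.2135, 0.0721]
tool_rot: [-0.004, 1.0, -0.0, 0.001]
wrist_force: [-4.6, -2.7, 15.1]
gripper_width: 0.392
grasp_force: 20.7
```

Call:
{"api": "arm_command", "payload": {
  "commands": [
    [0,0,1,0,0,0,20],
    [0,0,0,0,0,0,20],
    [0,0,0,0,0,0,20]
  ]
}}

```text
time_s: 8.95
tcp_pos: [0.5255, 0.2135, 0.0714]
tool_rot: [-0.004, 1.0, -0.0, 0.001]
wrist_force: [-4.8, -3.1, 17.9]
gripper_width: 0.39
grasp_force: 20.8
```

```bash
python3 - <<'E'
from h import *
a=get_image("side")[:,:,::-1];b=get_image("scene")[:,:,::-1]
cv2.imwrite("pics/s2.png",np.hstack([cv2.resize(a[190:290,240:340],(400,400),interpolation=cv2.INTER_CUBIC),cv2.resize(b[180:280,250:350],(400,400),interpolation=cv2.INTER_CUBIC)]))
E
```

```text
(no output)
```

View pics/s2.png

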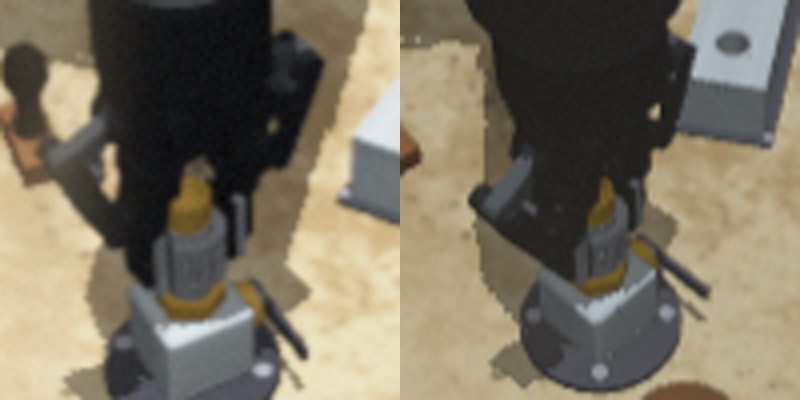

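The pads straddle the sleeve and the nozzle sits untouched between the fingers, but it isn't clear whether the sleeve is yielding or the pads are slipping. If I back off, hysteresis will show which.

Call:
{"api": "arm_command", "payload": {
  "commands": [
    [0,0,-1,0,0,0,20],
    [0,0,-1,0,0,0,20],
    [0,0,0,0,0,0,20],
    [0,0,0,0,0,0,20]
  ]
}}

```text
time_s: 9.38
tcp_pos: [0.5254, 0.2135, 0.0725]
tool_rot: [-0.004, 1.0, -0.0, 0.0]
wrist_force: [-2.1, -2.1, 9.5]
gripper_width: 0.393
grasp_force: 20.1
```

Call:
{"api": "arm_command", "payload": {
  "commands": [
    [0,0,0.5,0,0,4,20],
    [0,0,0,0,0,0,20],
    [0,0,0,0,0,0,20]
  ]
}}

```text
time_s: 9.63
tcp_pos: [0.5253, 0.2134, 0.0717]
tool_rot: [0.031, 1.0, -0.0, 0.0]
wrist_force: [-0.2, -3.1, 6.2]
gripper_width: 0.393
grasp_force: 20.0
```

The force fell and the sleeve dropped, so it's in the slot at about 55°. I'll turn slightly further towards the slot's centre and push.

Call:
{"api": "arm_command", "payload": {
  "commands": [
    [0,0,0,0,0,1.5,20],
    [0,0,1,0,0,0,20],
    [0,0,1,0,0,0,20],
    [0,0,0,0,0,0,20],
    [0,0,0,0,0,0,20]
  ]
}}

```text
time_s: 10.05
tcp_pos: [0.5253, 0.2134, 0.0697]
tool_rot: [0.044, 0.999, -0.0, 0.0]
wrist_force: [-0.7, -2.0, 6.5]
gripper_width: 0.392
grasp_force: 20.1
```

Call:
{"api": "arm_command", "payload": {
  "commands": [
    [0,0,1,0,0,0,20],
    [0,0,1,0,0,0,20],
    [0,0,1,0,0,0,20],
    [0,0,0,0,0,0,20],
    [0,0,0,0,0,0,20],
    [0,0,0,0,0,0,20]
  ]
}}

```text
time_s: 10.55
tcp_pos: [0.5253, 0.2134, 0.0668]
tool_rot: [0.044, 0.999, -0.0, 0.0]
wrist_force: [-0.1, -2.5, 8.5]
gripper_width: 0.393
grasp_force: 20.1
```

Call:
{"api": "arm_command", "payload": {
  "commands": [
    [0,0,1,0,0,0,20],
    [0,0,1,0,0,0,20],
    [0,0,0,0,0,0,20],
    [0,0,0,0,0,0,20],
    [0,0,0,0,0,0,20]
  ]
}}

```text
time_s: 10.97
tcp_pos: [0.5253, 0.2134, 0.0649]
tool_rot: [0.044, 0.999, -0.0, 0.0]
wrist_force: [-2.9, -2.7, 10.3]
gripper_width: 0.393
grasp_force: 20.5
```

Call:
{"api": "arm_command", "payload": {
  "commands": [
    [0,0,1,0,0,0,20],
    [0,0,0,0,0,0,20],
    [0,0,0,0,0,0,20],
    [0,0,0,0,0,0,20]
  ]
}}

```text
time_s: 11.3
tcp_pos: [0.5254, 0.2134, 0.0646]
tool_rot: [0.044, 0.999, -0.0, 0.001]
wrist_force: [-3.2, -2.7, 14.8]
gripper_width: 0.387
grasp_force: 21.5
```

```bash
python3 - <<'E'
from h import *
cv2.imwrite("pics/s3.png",get_image("side")[:,:,::-1])
for f in("side0","s3"):
    im=cv2.imread(f"pics/{f}.png")[220:300,265:310];m=cv2.inRange(cv2.cvtColor(im,cv2.COLOR_BGR2HSV),(12,110,40),(32,255,255))
    n,l,st,ce=cv2.connectedComponentsWithStats(m);print(f,[s.tolist() for s in st[1:] if s[4]>15])
for z in(.122,.132):print(proj("side",[.5253,.2135,z]))
E
```

```text
side0 [[15, 14, 13, 14, 146], [14, 40, 17, 9, 76], [34, 40, 7, 11, 29], [13, 72, 29, 8, 137]]
s3 [[17, 12, 12, 16, 135], [34, 40, 7, 11, 32], [16, 43, 15, 7, 55], [13, 72, 29, 8, 141]]
[286.84488766 235.84212229]
[286.69209108 231.6378656 ]
```

```bash
python3 - <<'E'
from h import *
a=cv2.imread("pics/side0.png");b=cv2.imread("pics/s3.png")
cv2.imwrite("pics/s3z.png",np.hstack([cv2.resize(i[215:280,260:320],(400,433),interpolation=cv2.INTER_CUBIC) for i in(a,b)]))
E
```

```text
(no output)
```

View pics/s3z.png

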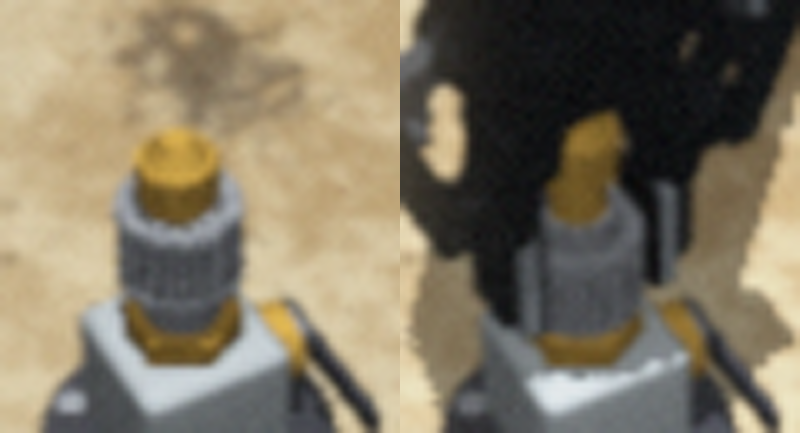

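The sleeve is fully down with the coupling body exposed above it, and the nozzle stands about 10 mm higher. I'll ease the sleeve up, then open.

Call:
{"api": "arm_command", "payload": {
  "commands": [
    [0,0,-2,0,0,0,20],
    [0,0,-2,0,0,0,20],
    [0,0,-2,0,0,0,20],
    [0,0,-2,0,0,0,20],
    [0,0,-1.5,0,0,0,20],
    [0,0,0,0,0,0,20],
    [0,0,0,0,0,0,60],
    [0,0,0,0,0,0,60],
    [0,0,0,0,0,0,60],
    [0,0,0,0,0,0,60],
    [0,0,0,0,0,0,60]
  ]
}}

```text
time_s: 12.27
tcp_pos: [0.5247, 0.214, 0.0723]
tool_rot: [0.045, 0.999, -0.0, -0.0]
wrist_force: [-0.5, -0.0, 0.3]
gripper_width: 0.598
grasp_force: 0.0
```

Call:
{"api": "arm_command", "payload": {
  "commands": [
    [-0.6,-0.5,-10,0,0,0,60],
    [0,0,-15,0,0,0,60],
    [0,0,-16,0,0,0,60],
    [0,0,0,0,0,0,60],
    [0,0,0,0,0,0,50],
    [0,0,0,0,0,0,42],
    [0,0,0,0,0,0,36],
    [0,0,0,0,0,0,31],
    [0,0,0,0,0,0,27],
    [0,0,0,0,0,0,22],
    [0,0,0,0,0,0,15],
    [0,0,0,0,0,0,15],
    [0,0,0,0,0,0,15],
    [0,0,0,0,0,0,15]
  ],
  "force": 25
}}

```text
time_s: 13.43
tcp_pos: [0.5254, 0.2132, 0.1134]
tool_rot: [0.045, 0.999, -0.0, -0.0]
wrist_force: [-0.6, -0.4, -0.9]
gripper_width: 0.242
grasp_force: 24.5
```

Call:
{"api": "arm_command", "payload": {
  "commands": [
    [0,0,-3,0,0,0,15],
    [0,0,-3,0,0,0,15],
    [0,0,-4,0,0,0,15],
    [0,0,0,0,0,0,15]
  ]
}}

```text
time_s: 13.77
tcp_pos: [0.526, 0.2136, 0.1247]
tool_rot: [0.045, 0.999, 0.0, 0.001]
wrist_force: [0.1, 0.1, -0.9]
gripper_width: 0.245
grasp_force: 24.5
```

Call:
{"api": "arm_command", "payload": {
  "commands": [
    [0,0,-6,0,0,0,15],
    [0,0,-8,0,0,0,15],
    [0,0,-8,0,0,0,15],
    [0,0,-8,0,0,0,15],
    [0,0,-10,0,0,0,15],
    [0,0,-10,0,0,0,15],
    [0,0,-10,0,0,0,15],
    [0,0,-10,0,0,0,15],
    [0,0,-10,0,0,0,15],
    [0,0,0,0,0,0,15],
    [0,0,0,0,0,0,15]
  ]
}}

```text
time_s: 14.68
tcp_pos: [0.5257, 0.2135, 0.2043]
tool_rot: [0.045, 0.999, 0.001, 0.0]
wrist_force: [-0.5, -0.5, -1.6]
gripper_width: 0.241
grasp_force: 24.5
```

Call:
{"api": "arm_command", "payload": {
  "commands": [
    [0,0,0,0,0,-4,15],
    [0,0,0,0,0,-7,15],
    [0,0,0,0,0,-7,15],
    [0,0,0,0,0,-7,15],
    [0,0,0,0,0,-7,15],
    [0,0,0,0,0,-7,15],
    [0,0,0,0,0,-7,15],
    [0,0,0,0,0,-7,15],
    [0,0,0,0,0,-7,15],
    [0,0,0,0,0,-7,15],
    [0,0,0,0,0,-7,15],
    [0,0,0,0,0,-7,15],
    [0,0,0,0,0,-7,15],
    [0,0,0,0,0,-7,15],
    [0,0,0,0,0,-7,15],
    [0,0,0,0,0,-7,15],
    [0,0,0,0,0,-7,15],
    [0,0,0,0,0,-3,15],
    [0,0,0,0,0,0,15]
  ]
}}

```text
time_s: 16.27
tcp_pos: [0.5251, 0.2131, 0.2027]
tool_rot: [0.838, -0.545, -0.0, 0.001]
wrist_force: [0.2, -0.1, -1.1]
gripper_width: 0.242
grasp_force: 24.5
```

Call:
{"api": "arm_command", "payload": {
  "commands": [
    [-13,-2,0,0,0,0,15],
    [-20,-3,0,0,0,0,15],
    [-20,-3,0,0,0,0,15],
    [-20,-3,0,0,0,0,15],
    [-20,-3,0,0,0,0,15],
    [-20,-3,0,0,0,0,15],
    [-20,-3,0,0,0,0,15],
    [-20,-3,0,0,0,0,15],
    [-20,-3,0,0,0,0,15],
    [-20,-3,0,0,0,0,15],
    [-20,-3,0,0,0,0,15],
    [-20,0,0,0,0,0,15],
    [0,0,0,0,0,0,15],
    [0,0,0,0,0,0,15],
    [0,0,0,0,0,0,15]
  ]
}}

```text
time_s: 17.52
tcp_pos: [0.4604, 0.4395, 0.2032]
tool_rot: [0.838, -0.546, -0.0, 0.0]
wrist_force: [-1.1, 0.4, -1.3]
gripper_width: 0.246
grasp_force: 24.5
```

```bash
python3 - <<'E'
from h import *
s=state();im=get_image("wrist")[:,:,::-1];cv2.imwrite("pics/w4.png",im)
print(s["tcp_pos"],s["tool_rot"],s["joints"][5])
for X in([.4838,.3843,.046],s["tcp_pos"]):print(proj("wrist",X,s))
E
```

```text
[0.46038027 0.43950889 0.20317597] [ 8.37629473e-01 -5.46238682e-01 -5.69779324e-06  4.10208942e-04] -0.6531669429945024
[323.8038558  124.12897317]
[322.56326272 252.41993429]
```

View pics/w4.png

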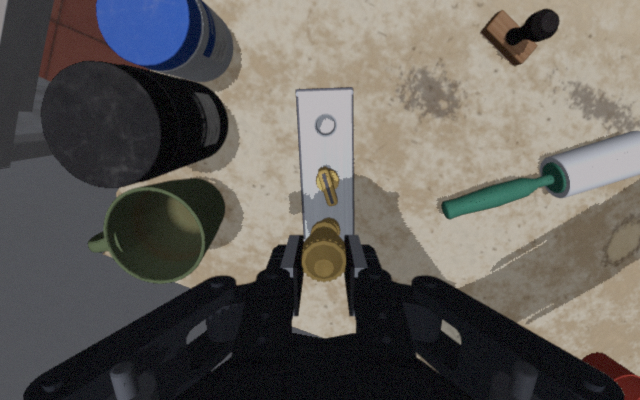

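The wrist view shows the empty hole at about (325.5,125), in line with the gripper. The nozzle hangs upright between the pads, its outlet near (323,266).

```bash
python3 - <<'E'
from h import *
s=state();im=cv2.imread("pics/w4.png");g=cv2.cvtColor(im,cv2.COLOR_BGR2GRAY)
x0,y0=306,105;c=cv2.resize(g[y0:145,x0:346],None,fx=4,fy=4,interpolation=cv2.INTER_CUBIC)
m=cv2.morphologyEx((c<np.median(c)-12).astype(np.uint8),cv2.MORPH_CLOSE,np.ones((9,9)))
for k in cv2.findContours(m,cv2.RETR_EXTERNAL,cv2.CHAIN_APPROX_NONE)[0]:
    if cv2.contourArea(k)<500: continue
    (u,v),r=cv2.minEnclosingCircle(k);p=((u+.5)/4-.5+x0,(v+.5)/4-.5+y0);print(p,r/4,plane("wrist",p,.046,s))
b=cv2.inRange(cv2.cvtColor(im,cv2.COLOR_BGR2HSV),(12,90,40),(32,255,255));b[:236]=0
n,l,st,ce=cv2.connectedComponentsWithStats(b);i=1+st[1:,4].argmax();print(st[i],ce[i])
t=s["tcp_pos"]
for dz in(.019,.013,-.002):print(dz,proj("wrist",t+[0,0,dz],s))
q=np.hstack([cv2.resize(im[100:150,300:350],(300,300),interpolation=cv2.INTER_CUBIC),cv2.resize(im[220:290,288:358],(420,420),interpolation=cv2.INTER_CUBIC)[:300]]);cv2.imwrite("pics/z4.png",cv2.resize(im[100:290,270:380],(347,600),interpolation=cv2.INTER_CUBIC))
E
```

```text
(325.375, 124.875) 11.963510513305664 [0.48235875 0.38396185 0.046     ]
[ 301  236   46   46 1770] [323.4740113  257.31864407]
0.019 [322.45829338 270.55917495]
0.013 [322.49426178 264.34044662]
-0.002 [322.57292799 250.75114988]
```

View pics/z4.png

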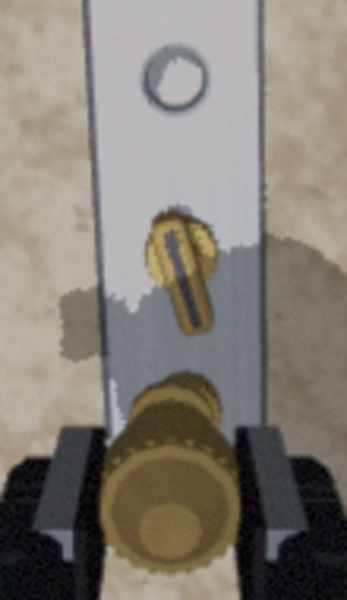

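The zoom puts the hole centre at (325.4,124.9), and the nozzle shows a small constant offset from the TCP of about 1.5 mm along tool x. Now I'll move over the hole and down to just above it.

Call:
{"api": "arm_command", "payload": {
  "commands": [
    [10,0.3,0,0,0,0,15],
    [12,0.5,0,0,0,0,15],
    [12,0.5,0,0,0,0,15],
    [12,0.5,0,0,0,0,15],
    [12.5,0,0,0,0,0,15],
    [0,0,15,0,0,0,15],
    [0,0,20,0,0,0,15],
    [0,0,20,0,0,0,15],
    [0,0,20,0,0,0,15],
    [0,0,18,0,0,0,15],
    [0,0,12,0,0,0,15],
    [0,0,6,0,0,0,15],
    [0,0,0,0,0,0,15],
    [0,0,0,0,0,0,15],
    [0,0,0,0,0,0,15]
  ]
}}

```text
time_s: 18.82
tcp_pos: [0.4834, 0.3854, 0.0937]
tool_rot: [0.838, -0.546, 0.0, -0.001]
wrist_force: [-1.4, 0.3, -0.3]
gripper_width: 0.245
grasp_force: 24.5
```

Call:
{"api": "arm_command", "payload": {
  "commands": [
    [0,0.7,3,0,0,0,15],
    [0,0,3,0,0,0,15],
    [0,0,3,0,0,0,15],
    [0,0,2,0,0,0,15],
    [0,0,2,0,0,0,15],
    [0,0,2,0,0,0,15],
    [0,0,2,0,0,0,15],
    [0,0,0,0,0,0,15],
    [0,0,0,0,0,0,15]
  ]
}}

```text
time_s: 19.57
tcp_pos: [0.482, 0.3848, 0.0754]
tool_rot: [0.838, -0.546, -0.0, 0.0]
wrist_force: [0.2, 0.7, -1.5]
gripper_width: 0.239
grasp_force: 24.5
```

Call:
{"api": "arm_command", "payload": {
  "commands": [
    [0,0,1,0,0,0,15],
    [0,0,1,0,0,0,15],
    [0,0,1,0,0,0,15],
    [0,0,1,0,0,0,15],
    [0,0,1,0,0,0,15],
    [0,0,0,0,0,0,15],
    [0,0,0,0,0,0,15]
  ]
}}

```text
time_s: 20.15
tcp_pos: [0.482, 0.3848, 0.0705]
tool_rot: [0.838, -0.546, 0.0, 0.0]
wrist_force: [-0.9, -0.2, -0.8]
gripper_width: 0.244
grasp_force: 24.5
```

Call:
{"api": "arm_command", "payload": {
  "commands": [
    [0,0,1,0,0,0,15],
    [0,0,1,0,0,0,15],
    [0,0,1,0,0,0,15],
    [0,0,1,0,0,0,15],
    [0,0,0,0,0,0,15],
    [0,0,0,0,0,0,15]
  ]
}}

```text
time_s: 20.65
tcp_pos: [0.482, 0.3849, 0.0665]
tool_rot: [0.838, -0.546, -0.0, 0.0]
wrist_force: [-0.4, 1.1, -0.1]
gripper_width: 0.243
grasp_force: 24.5
```

Collar is in with no contact force, so I'll carry on down.

Call:
{"api": "arm_command", "payload": {
  "commands": [
    [0,0,2,0,0,0,15],
    [0,0,2,0,0,0,15],
    [0,0,2,0,0,0,15],
    [0,0,2,0,0,0,15],
    [0,0,1,0,0,0,15],
    [0,0,1,0,0,0,15],
    [0,0,1,0,0,0,15],
    [0,0,1,0,0,0,15],
    [0,0,1,0,0,0,15],
    [0,0,1,0,0,0,15],
    [0,0,0,0,0,0,15],
    [0,0,0,0,0,0,15]
  ]
}}

```text
time_s: 21.65
tcp_pos: [0.482, 0.3849, 0.0525]
tool_rot: [0.838, -0.546, -0.0, 0.0]
wrist_force: [0.2, 0.6, -1.4]
gripper_width: 0.236
grasp_force: 24.5
```

Call:
{"api": "arm_command", "payload": {
  "commands": [
    [0,0,1,0,0,0,15],
    [0,0,1,0,0,0,15],
    [0,0,0.5,0,0,0,15],
    [0,0,0,0,0,0,15],
    [0,0,0,0,0,0,15]
  ]
}}

```text
time_s: 22.07
tcp_pos: [0.4821, 0.3849, 0.05]
tool_rot: [0.838, -0.546, -0.0, -0.0]
wrist_force: [0.4, 1.6, -0.7]
gripper_width: 0.247
grasp_force: 24.5
```

Call:
{"api": "arm_command", "payload": {
  "commands": [
    [0,0,0.6,0,0,0,15],
    [0,0,0.6,0,0,0,15],
    [0,0,0,0,0,0,15],
    [0,0,0,0,0,0,15]
  ]
}}

```text
time_s: 22.4
tcp_pos: [0.4821, 0.3849, 0.0489]
tool_rot: [0.838, -0.546, -0.0, -0.0]
wrist_force: [-0.1, 2.0, -0.4]
gripper_width: 0.242
grasp_force: 24.5
```

Call:
{"api": "arm_command", "payload": {
  "commands": [
    [0,0,0.5,0,0,0,15],
    [0,0,0,0,0,0,15],
    [0,0,0,0,0,0,15]
  ]
}}

```text
time_s: 22.65
tcp_pos: [0.4821, 0.3849, 0.0484]
tool_rot: [0.838, -0.546, 0.0, -0.0]
wrist_force: [1.1, 1.6, -0.8]
gripper_width: 0.241
grasp_force: 24.5
```

Call:
{"api": "arm_command", "payload": {
  "commands": [
    [0,0,0.5,0,0,0,15],
    [0,0,0,0,0,0,15],
    [0,0,0,0,0,0,15]
  ]
}}

```text
time_s: 22.9
tcp_pos: [0.4821, 0.3849, 0.0479]
tool_rot: [0.838, -0.546, 0.0, -0.0]
wrist_force: [0.4, 2.1, 0.0]
gripper_width: 0.243
grasp_force: 24.5
```

Call:
{"api": "arm_command", "payload": {
  "commands": [
    [0,0,0.5,0,0,0,15],
    [0,0,0,0,0,0,15],
    [0,0,0,0,0,0,15]
  ]
}}

```text
time_s: 23.15
tcp_pos: [0.4821, 0.385, 0.0477]
tool_rot: [0.838, -0.546, 0.0, -0.0]
wrist_force: [-1.3, 1.5, 3.9]
gripper_width: 0.244
grasp_force: 24.9
```

Call:
{"api": "arm_command", "payload": {
  "commands": [
    [0,0,0.4,0,0,0,15],
    [0,0,0,0,0,0,15],
    [0,0,0,0,0,0,15]
  ]
}}

```text
time_s: 23.4
tcp_pos: [0.4821, 0.385, 0.0477]
tool_rot: [0.838, -0.546, 0.0, -0.0]
wrist_force: [-3.5, 1.2, 7.1]
gripper_width: 0.242
grasp_force: 25.3
```

It's seated on its shoulder, so I'll release and retreat.

Call:
{"api": "arm_command", "payload": {
  "commands": [
    [0,0,-0.6,0,0,0,15],
    [0,0,0,0,0,0,28],
    [0,0,0,0,0,0,34],
    [0,0,0,0,0,0,40],
    [0,0,0,0,0,0,45],
    [0,0,0,0,0,0,45],
    [0,0,-5,0,0,0,45],
    [0,0,-10,0,0,0,45],
    [0,0,-20,0,0,0,45],
    [0,0,-20,0,0,0,45],
    [0,0,-25,0,0,0,45],
    [0,0,-25,0,0,0,45],
    [0,0,-25,0,0,0,45],
    [-30,0,0,0,0,0,45],
    [-30,0,0,0,0,0,45],
    [0,0,0,0,0,0,45],
    [0,0,0,0,0,0,45]
  ]
}}

```text
time_s: 24.82
tcp_pos: [0.4572, 0.441, 0.1786]
tool_rot: [0.838, -0.545, -0.0, -0.001]
wrist_force: [0.1, -0.0, 0.2]
gripper_width: 0.449
grasp_force: 0.0
```

```bash
python3 - <<'E'
from h import *
s=state();w=get_image("wrist")[:,:,::-1];a=get_image("scene")[:,:,::-1];print(s["tcp_pos"],s["wrist_force"])
p=proj("wrist",[.4823,.385,.06],s).astype(int);print(p)
x,y=max(p[0]-40,0),max(p[1]-50,0)
f=lambda i:cv2.resize(i,(400,500),interpolation=cv2.INTER_CUBIC)
cv2.imwrite("pics/end.png",np.hstack([f(w[y:y+100,x:x+80]),f(a[145:295,260:380])]))
E
```

```text
[0.45724543 0.44097144 0.17862429] [ 0.09210894 -0.02980895  0.247472  ]
[322 123]
```

View pics/end.png

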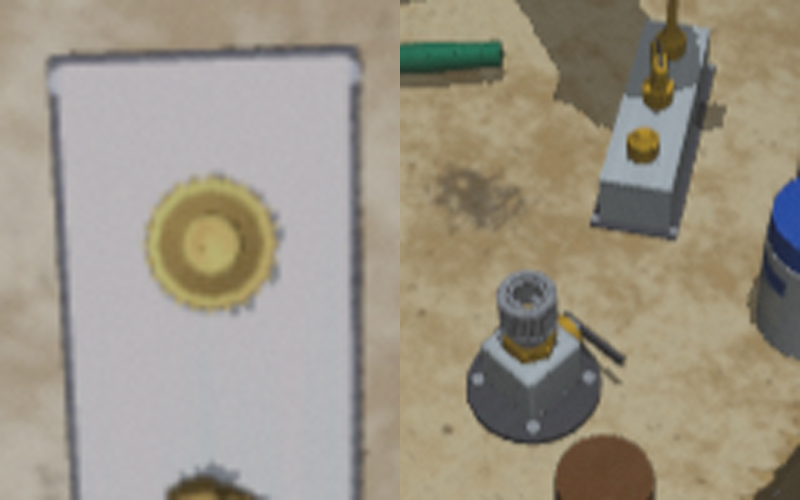

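The final view shows the nozzle standing upright, seated in the rack's hole. The empty coupling's sleeve is back up, and the other things are in place.

```bash
python3 -c "from bench import *;print(sign_off())"
```

```text
the job is handed in; nothing more can be done
None
```

The nozzle is off the air post and stands home in the rack's empty hole with its outlet up; the sleeve is back up, the other items look undisturbed, and the job is handed in (the hand-in returned no verdict).

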